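# Wind a stake lift up to its height gauge

### The job

Fit the loose crank on the square drive of the screw lift, turning it with light pressure until it drops fully home. Then take the crank's upright wooden knob and wind clockwise until the flat top of the stake is level with the tip of the height pointer; do not overwind and do not force the crank. Leave the crank on the drive, let go, keep the gripper off the lift itself, and disturb neither the pointer nor the other things on the bench.

Things in the scene. Friction and masses are not known exactly. Their poses are not given: they have to be found in the camera images.
- lift: The fixed screw lift, origin on the bench under the drive axis; z up, stake column 200 away along +y, gauge rod 275. Grey housing 90 wide, 55 high, on a dark foot 110 wide, from 65 behind the drive (-y) to 295 along +y. Its drive is stiff: 0.25 to 0.4 N m to turn, 4 to 6 N at the knob, and it stays where it is left.
- drive_seat (a point): Centre of the drive's round shoulder, 38 across, 60 above the bench: the crank's hub rests on it when home. On it stands a 16 square shaft, 20 high, its top edge chamfered 1.5, under a round tapered nose 13 across, 8 high. The square's angle is unknown, NOT this frame's: a lowered socket passes the nose and stops on the square, 20 above home, until turned to match (any quarter turn, +-5 degrees).
- crank_boss (a point): Loose steel crank, 0.4 kg, standing on its hub, knob up, counterweight at the tail (to x -55). This point: centre of its square grip boss, 20 x 20, 46 high. z up, +x along the arm to the knob; boss and socket sides parallel to x and y. Arm 22 wide, its top 23 below this point. Hub's underside 61 below this point, with an 18.5 square socket, 30 deep. Home, this point is 61 above drive_seat.
- crank_knob (a point): Centre of the crank's upright round wooden knob, 24 across and 50 high, which spins freely on its pin (its x and y axes spin with it). It stands 75 from the boss axis along the crank's +x, 65 above the hub's underside; 53 of free arm lies between it and the boss.
- stake_top (a point): Centre of the flat, round top (70 across) of the steel stake that the lift carries. One clockwise turn of the drive, seen from above, raises it 20 (3.2 per radian); 1 to 2.2 turns are needed.
- pointer_tip (a point): Tip, at its upper face, of the height gauge's thin flat pointer, which reaches towards the stake's rim from a brass collar on a rod beyond the stake. Its height, 124 to 142 above the bench, is the set height for stake_top. About 10 N would push it out of its setting.
- hammer: Bystander, to be left alone: wood-handled hammer lying flat.
- wrench: Bystander, to be left alone: steel wrench lying flat.
- bowl: Bystander, to be left alone: raised steel bowl, 120 across, 45 high.
- jar: Bystander, to be left alone: small jar, 60 across, 75 high.
- dolly: Bystander, to be left alone: mushroom-shaped steel dolly, 64 across, 42 high.
- ear_defenders: Bystander, to be left alone: yellow ear defenders with a black band, about 180 by 170, 28 high.
- beech_block: Bystander, to be left alone: wooden block 90 x 60 x 45.

How it is judged:
By the outcome, as a careful person would: the job done as asked, in the order asked, and still so for the second after the job is handed in, with the robot touching nothing.
It also fails if it takes over 72 s, if anything falls off the work surface, if the arm or the gripper's body presses on something with over 40 N, if the wrist force passes 120 N, or if a joint passes its speed limit or range.

### The arm

A 6-joint arm with a two-finger parallel gripper is mounted at the origin on the work surface. World frame = base frame: x ahead of the robot, y to its left, z up, the work surface at z = 0. Lengths are in m, angles in rad, forces in N, time in s.
With the tool pointing down it reaches from about 0.3 to 0.85 m from the base axis. Payload 4.2 kg.
Tool frame: the origin (TCP) lies on the centre line of the jaws, within the pads' length; the fingertips stand 14 mm ahead of it and the grasp point (between the pads) lies 5 mm behind it; z points along the fingers, y is the line along which they close (so a half turn about z gives the same grasp; the last joint's range is limited). The gripper opens to 91 mm and grips with 3 to 60 N. Pads are 32 mm wide; open, the fingers measure 118 mm over their backs; the gripper's body (76 mm by 178 mm) begins 60 mm behind the grasp point.
Start: joints at [1.224, 0.32, 1.565, -0, 1.257, -0.02], TCP at [0.185, 0.545, 0.228] pointing down, gripper open.
Joint ranges: [-3.11, 3.11], [-0.84, 2.01], [0.21, 2.61], [-1.34, 4.49], [0.05, 2.63], [-2.56, 2.56]. Speed limits (rad/s): [2.57, 2.57, 3.14, 3.14, 3.14, 3.14].

### API

Orientations are given as [roll, pitch, yaw] about the fixed x, y, z axes, in that order (R = Rz(yaw) Ry(pitch) Rx(roll)).
In Python, from workcell import monitor, cams, env gives the robot as it stands.
- The arm moves only by the tool play_rows, never from a script. Its argument "plan" is a list of rows, each a list of 5 numbers: the opening in per cent of the stroke, from 0 (shut) to 100 (fully open), then the shift along the tool's x, y, z normalised to -1 to 1, where 1 is 1 m, then the turn about the tool's z normalised to -1 to 1, where 1 is 180 degrees. A call has 1 to 20 rows; each row is the pose to reach, as a shift and turn from the pose commanded when the call began, along the tool's axes at that moment, turning the shorter way round; what a row does not reach only later rows make up. A row lasts 1/12 s, in which the tool goes at most 41.7 mm and 7.16 degrees, less where a joint would pass 70% of its speed; a pose out of reach is approached as far as the arm can. A call with a number of a shift or a turn outside -1 to 1 is refused whole. A call with a gripper value outside its range is refused whole. The fingers move at their own pace and stop on an object; "grip_force" is the grip in N (left out, the last holds). Time passes only in rows, so rows that repeat a pose let the fingers close. It gives the time, the measured TCP pose, the force, the opening and the grip force at its end, in the units of the state.
- monitor.read_state(): the state, without advancing time (a new reading comes with each control period).
- cams.capture(name): name is "scene" or "top" or "wrist"; returns a dict with "image" (480x640x3 uint8, red, green, blue), "mtx" (3x3 intrinsics, pixels), "R" (3x3) and "t" (3): a world point X has camera coordinates R X + t; the wrist camera has in their place "T_tool_cam" (4x4, takes a point from camera to tool coordinates, whose origin is the TCP and whose axes are the flange's). Camera axes: x right, y down, z forward; pixel columns grow to the right and rows downward; lengths in m; the calibration is good to about 2 mm. A picture is of the moment at which its call begins: read the wrist's pose just before it. There is no depth.
- env.close_job(): hands the job in; it is judged then, once.
The state is a dict: "t": time; "qpos": joint angles; "joint_vel": joint speeds; "joint_efforts": joint torques, N m; "eef_pos": TCP position; "tcp_rot": TCP orientation; "wrist_force": force on the tool from outside, world axes, zero at the start; "moment": the same for the moment, N m; "width": opening from 0.0 (shut) to 1.0 (fully open); "finger_force": force on a finger pad.
Only numpy, scipy, OpenCV 4.12 (cv2) and the standard library are available. Lean on these libraries where they do the work, as an engineer would, in place of code of your own. Each camera call takes 0.05 s, during which the arm holds its last target. There are 200 camera calls.

## Working session

There is one attempt and no reset: what is moved stays moved. The work goes in short steps, Python scripts to look and compute and a tool call to move; the robot and the scene stay as the last step left them, time stands still between calls to the robot, and variables do not carry over. Pictures are saved under pics/ and viewed, at most 10 in all, crops included, and the job is handed in when it is done.

Besides the shell and the picture viewer there is one more tool, called after "Call:" as a command line: name --pt "numbers of a row" for each row, then --argument value for the rest. play_rows: Moves the arm, as the interface text tells. Scaled input: -1 to 1 covers 1 m each way for a shift and 180 degrees each way for a turn. Its arguments: {"type":"object","properties":{"plan":{"type":"array"},"grip_force":{"type":"number"}},"required":["plan"]}

```bash
mkdir -p pics; ls; cat > h.py <<'E'
import numpy as np, cv2
from workcell import monitor, cams, env
from scipy.spatial.transform import Rotation as Ro
def snap(n,f):
    s=monitor.read_state(); c=cams.capture(n)
    cv2.imwrite(f'pics/{f}.png',c['image'][:,:,::-1])
    if n=='wrist':
        T=np.eye(4);T[:3,:3]=Ro.from_euler('xyz',s['tcp_rot']).as_matrix();T[:3,3]=s['eef_pos']
        M=np.linalg.inv(T@c['T_tool_cam']);R,t=M[:3,:3],M[:3,3]
    else: R,t=np.array(c['R']),np.array(c['t'])
    np.savez(f'pics/{f}.npz',K=c['mtx'],R=R,t=t); return s
def ray(f,px):
    d=np.load(f'pics/{f}.npz');K,R,t=d['K'],d['R'],d['t'];o=-R.T@t
    return o,R.T@np.linalg.solve(K,[px[0],px[1],1.])
def at(f,px,z):
    o,r=ray(f,px);return np.round(o+r*(z-o[2])/r[2],4)
def proj(f,X):
    d=np.load(f'pics/{f}.npz');p=d['K']@(d['R']@np.array(X)+d['t']);return np.round(p[:2]/p[2],1)
def tri(*obs):
    A=np.zeros((3,3));b=np.zeros(3)
    for f,px in obs:
        o,r=ray(f,px);r=r/np.linalg.norm(r);P=np.eye(3)-np.outer(r,r);A+=P;b+=P@o
    return np.round(np.linalg.solve(A,b),4)
E
python3 -c "
from h import *
s=snap('top','top1');print(s);snap('scene','sc1');print(ray('top1',(320,240)),ray('sc1',(320,240)))
a=cv2.imread('pics/top1.png');b=cv2.imread('pics/sc1.png')"
```

```text
pics
{'t': 0.0, 'qpos': array([ 1.22402107e+00,  3.20283609e-01,  1.56568824e+00,  6.03057381e-06,
        1.25743155e+00, -2.00120476e-02]), 'joint_vel': array([-0.00331446,  0.00097678, -0.00103606, -0.00115722,  0.00075698,
       -0.00011857]), 'joint_efforts': array([-4.06709423e-04, -4.12451828e+01, -2.31971276e+01,  7.24875228e-02,
        4.57013806e-02, -1.42106096e-04]), 'eef_pos': array([0.18439727, 0.54410319, 0.22712147]), 'tcp_rot': array([-3.13978239e+00, -4.19665213e-05,  2.81482755e+00]), 'wrist_force': array([ 0.56038867, -0.11366809,  0.73851398]), 'moment': array([-0.01435585,  0.01144483, -0.06743981]), 'finger_force': 0.0, 'width': 1.0034847808237835}
(array([0.26320502, 0.04849444, 1.41466144]), array([ 0.18213853, -0.01674493, -0.98317016])) (array([ 1.26358176, -0.40639904,  1.24130107]), array([-0.52741437,  0.28880952, -0.7991484 ]))
```

View pics/top1.png

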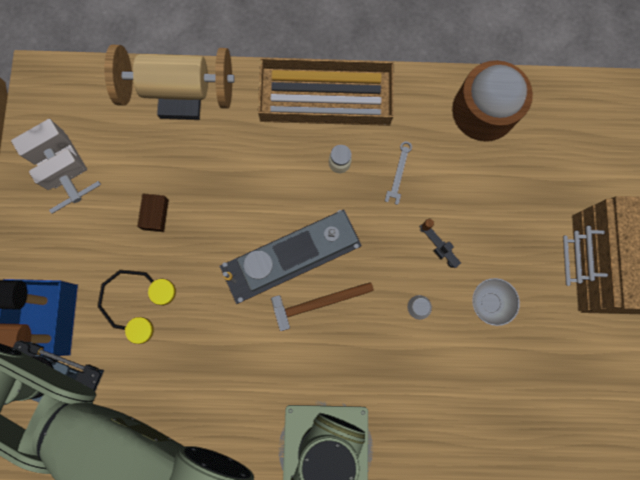

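View pics/sc1.png

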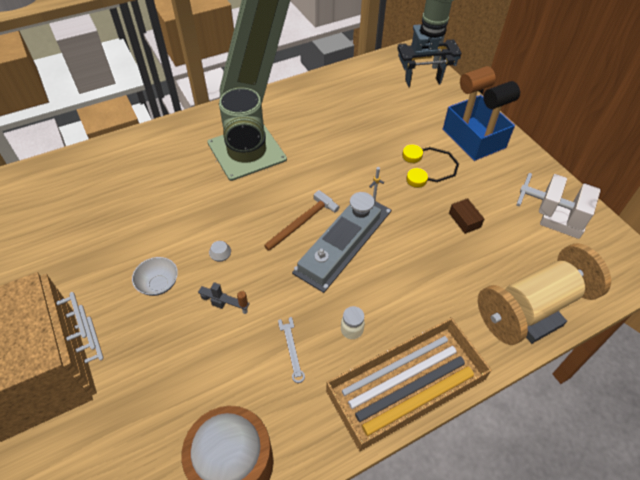

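The top view shows the lift (drive at about 332,233; stake 258,264; pointer rod 228,275) and the crank (knob 428,225; boss 446,247). The scene view has the drive at about 321,255, the boss at 215,291 and the knob at 241,297. I'll compute coarse positions from these and enlarge the crops.

```bash
python3 -c "
from h import *
print('drive',at('top1',(332,233),.088),at('sc1',(321,253),.088))
print('stake',tri(('top1',(258,264)),('sc1',(362,203))))
print('knob',at('top1',(428,225),.09),at('sc1',(242,294),.09),tri(('top1',(428,224)),('sc1',(242,292))))
print('boss',at('top1',(446,247),.061))
a=cv2.imread('pics/top1.png');b=cv2.imread('pics/sc1.png')
f=lambda i,x,y,w,h,k:cv2.resize(i[y:y+h,x:x+w],None,fx=k,fy=k,interpolation=cv2.INTER_CUBIC)
A=np.hstack([f(a,215,200,150,110,5)[:, :750][:300*2]]);
o=np.zeros((600,800,3),np.uint8)
o[:300,:400]=f(a,410,210,80,60,5);o[:300,400:]=f(b,190,275,80,60,5)
o[300:,:400]=f(a,290,205,80,60,5);o[300:,400:]=f(b,290,230,80,60,5)
cv2.imwrite('pics/crop1.png',o)"
```

```text
drive [ 0.5275 -0.0035  0.088 ] [ 0.542  -0.0077  0.088 ]
stake [0.4444 0.1769 0.0928]
knob [ 0.5541 -0.243   0.09  ] [ 0.5623 -0.2435  0.09  ] [ 0.5569 -0.2421  0.0906]
boss [ 0.5047 -0.2943  0.061 ]
```

View pics/crop1.png

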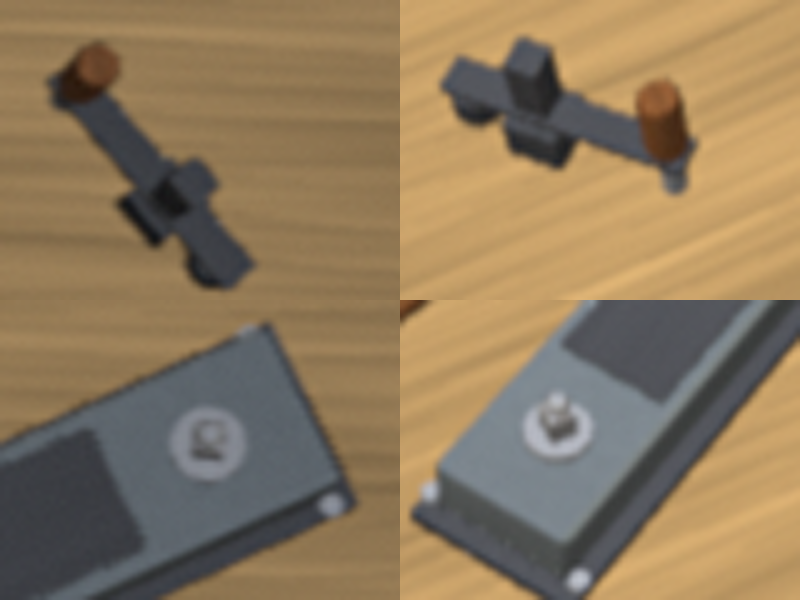

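Crop 1: knob top at (429.4,223) in top and (242,293.4) in scene; boss top at (448.4,246) and (217,284.4); drive shoulder at (331.4,233.6) and (321.4,256). Next I plan a first move to view the drive from close.

```bash
cat >> h.py <<'E'
def go(x,y,z,yaw=None,cur=None):
    s=monitor.read_state();p=np.array(cur[:3] if cur is not None else s['eef_pos']);y0=cur[3] if cur is not None else s['tcp_rot'][2]
    d=np.array([x,y,z])-p;R=Ro.from_euler('xyz',[np.pi,0,y0]).as_matrix()
    t=0 if yaw is None else (-(yaw-y0)+np.pi)%(2*np.pi)-np.pi
    return np.round(np.r_[R.T@d,t/np.pi],4)
E
python3 -c "
from h import *
c=cams.capture('wrist');print(np.round(c['T_tool_cam'],3),c['mtx'])
k=tri(('top1',(429.4,223)),('sc1',(242,293.4)));b=tri(('top1',(448.4,246)),('sc1',(217,284.4)));d=tri(('top1',(331.4,233.6)),('sc1',(321.4,256)))
print(k,b,d, np.linalg.norm((k-b)[:2]),np.degrees(np.arctan2(*(k-b)[1::-1])))
print(go(.46,-.0,.30,np.pi/2+.0))
"
```

```text
[[-0.    -0.967 -0.255  0.071]
 [ 1.    -0.     0.    -0.   ]
 [-0.    -0.255  0.967 -0.156]
 [ 0.     0.     0.     1.   ]] [[416.45180953   0.         312.5201371 ]
 [  0.         416.45180953 236.14656906]
 [  0.           0.           1.        ]]
[ 0.56   -0.2446  0.0904] [ 0.5037 -0.2908  0.0879] [ 0.5323 -0.0022  0.0583] 0.0728294583255979 39.37243614383483
[-0.4357 -0.427  -0.0727  0.396 ]
```

```bash
python3 -c "
from h import *
print(go(.50,.06,.25,np.pi/2))"
```

```text
[-0.4543 -0.3573 -0.0227  0.396 ]
```

Call:
play_rows --pt "100 0 0 -0.04 0" --pt "100 -0.454 -0.357 -0.03 0.396" --pt "100 -0.454 -0.357 -0.023 0.396" --pt "100 -0.454 -0.357 -0.023 0.396" --pt "100 -0.454 -0.357 -0.023 0.396" --pt "100 -0.454 -0.357 -0.023 0.396" --pt "100 -0.454 -0.357 -0.023 0.396" --pt "100 -0.454 -0.357 -0.023 0.396" --pt "100 -0.454 -0.357 -0.023 0.396" --pt "100 -0.454 -0.357 -0.023 0.396" --pt "100 -0.454 -0.357 -0.023 0.396" --pt "100 -0.454 -0.357 -0.023 0.396" --pt "100 -0.454 -0.357 -0.023 0.396" --pt "100 -0.454 -0.357 -0.023 0.396" --pt "100 -0.454 -0.357 -0.023 0.396" --pt "100 -0.454 -0.357 -0.023 0.396" --pt "100 -0.454 -0.357 -0.023 0.396" --pt "100 -0.454 -0.357 -0.023 0.396"

```text
t: 1.65
eef_pos: [0.4994, 0.061, 0.2506]
tcp_rot: [-3.14, -0.001, 1.57]
wrist_force: [-1.1, 1.3, 0.2]
width: 1.004
finger_force: 0.0
```

```bash
python3 -c "
from h import *
s=snap('wrist','w1');print(s['t'],s['eef_pos'],s['tcp_rot'])
print(proj('w1',[.532,-.002,.06]),proj('w1',[.444,.177,.095]))
a=cv2.imread('pics/w1.png');cv2.imwrite('pics/w1b.png',cv2.resize(a,(800,600),interpolation=cv2.INTER_CUBIC))"
```

```text
1.65 [0.49937218 0.06100595 0.250578  ] [-3.14023575e+00 -6.07786055e-04  1.57017480e+00]
[348.5 282.7] [231.8  59.9]
```

View pics/w1b.png

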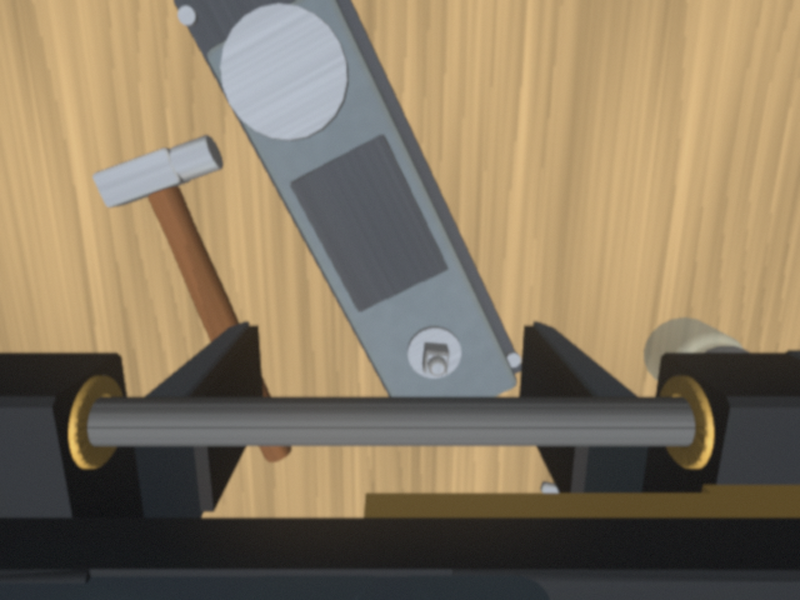

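Wrist picture: the drive shoulder is at about (347,282) in original pixels (348.5,282.7 was predicted) and the stake top at about (228,57). The pointer is out of frame, so I shift to see it and enlarge the square.

Call:
play_rows --pt "100 0.05 -0.04 -0.02 0" --pt "100 0.1 -0.06 -0.02 0" --pt "100 0.1 -0.06 -0.02 0" --pt "100 0.1 -0.06 -0.02 0" --pt "100 0.1 -0.06 -0.02 0" --pt "100 0.1 -0.06 -0.02 0"

```text
t: 2.2
eef_pos: [0.4394, 0.1613, 0.2711]
tcp_rot: [3.141, 0.0, 1.573]
wrist_force: [0.7, -0.0, -0.4]
width: 0.999
finger_force: 0.0
```

```bash
python3 -c "
from h import *
s=snap('wrist','w2');print(s['t'],s['eef_pos'],s['tcp_rot'],proj('w2',[.412,.247,.13]),proj('w2',[.444,.177,.095]),proj('sc1',[.412,.247,.13]))
"
```

```text
2.2 [0.43939966 0.16133223 0.27108427] [3.14104624e+00 3.58882090e-04 1.57333481e+00] [271. 104.] [316.9 197.4] [377.8 178.5]
```

```bash
python3 -c "
from h import *
a=cv2.imread('pics/w2.png');w=cv2.imread('pics/w1.png');b=cv2.imread('pics/sc1.png')
f=lambda i,x,y,w,h,k:cv2.resize(i[y:y+h,x:x+w],None,fx=k,fy=k,interpolation=cv2.INTER_CUBIC)
o=np.zeros((600,800,3),np.uint8)
o[:,:400]=f(a,220,60,160,240,2.5)
o[:300,400:]=f(w,315,260,66.67.__int__()+1,50,6)[:300,:400]
o[300:,400:]=f(b,335,160,80,60,5)
cv2.imwrite('pics/crop2.png',o)"
```

```text
(no output)
```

View pics/crop2.png

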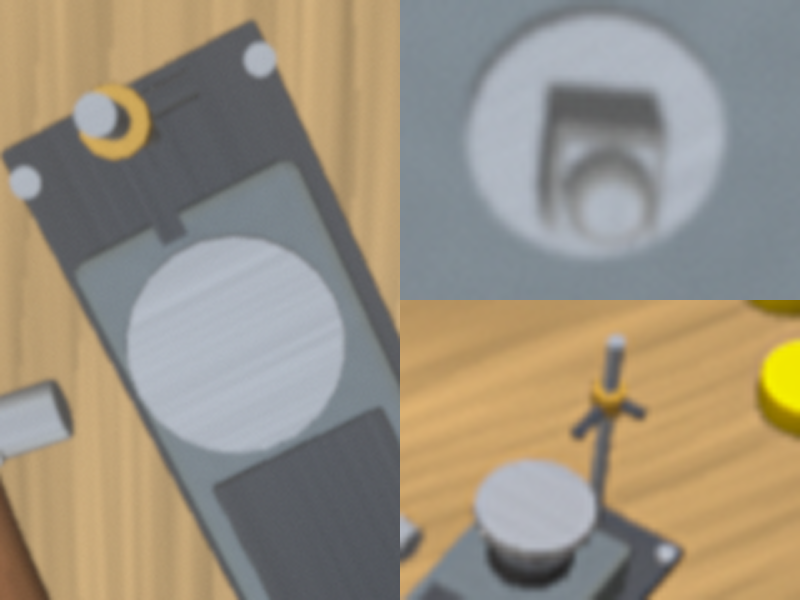

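Crop 2: pointer tip at w2 (288.8,156) and scene (370.6,186.8). Stake top disc centre is at w2 crop (236,345), so (314.4,198). The square's far base edge runs from (548,85) to (660,95) in the crop, turned about -5°.

```bash
python3 -c "
from h import *
p=tri(('w2',(288.8,156)),('sc1',(370.6,186.8)))
print('tip',p)
for f,px in (('w2',(288.8,156)),('sc1',(370.6,186.8))): print(proj(f,p),px)
st=tri(('w2',(314.4,198)),('w1',(227.5,57)),('sc1',(362,201.5)));print('stake',st)
d=tri(('top1',(331.4,233.6)),('sc1',(321.4,256)),('w1',(347.2,281.6)));d1=at('w1',(347.2,281.6),.06);print('drive',d,d1)
u=st[:2]-d1[:2];print(np.linalg.norm(u),np.degrees(np.arctan2(u[1],u[0])));u=p[:2]-d1[:2];print(np.linalg.norm(u),np.degrees(np.arctan2(u[1],u[0])))
q=lambda x,y:((x-400)/6+315,y/6+260)
for a,b,z in (((548,85),(660,95),.06),((555,125),(662,123),.0785),((548,90),(540,225),.06)):
  A=at('w1',q(*a),z);B=at('w1',q(*b),z);print(A,B,np.degrees(np.arctan2(*(B-A)[1::-1])),np.linalg.norm(B-A))
print('move',go(.53,-.22,.28,np.radians(38)))
"
```

```text
tip [0.4247 0.2132 0.1245]
[290.6 154. ] (288.8, 156)
[369.9 186.7] (370.6, 186.8)
stake [0.4421 0.1779 0.0975]
drive [ 0.5318 -0.002   0.0576] [ 0.5309 -0.001   0.06  ]
0.19972643790945657 116.39827038219862
0.23908174334315033 116.37213682354498
[0.5241 0.006  0.06  ] [0.5406 0.0044 0.06  ] -5.538637532790529 0.01657739424638259
[0.5239 0.0068 0.0785] [0.5389 0.0071 0.0785] 1.1457628381751053 0.015002999700059999
[0.5241 0.0052 0.06  ] [ 0.5232 -0.0162  0.06  ] -92.40821644112825 0.02141891687270857
move [-0.3808  0.0899 -0.0091  0.2892]
```

```bash
python3 -c "
from h import *
print('move',go(.504,-.291,.24,np.radians(39.4)))
"
```

```text
move [-0.4518  0.0638  0.0309  0.2814]
```

Call:
play_rows --pt "100 -0.452 0.064 0.0 0.281" --pt "100 -0.452 0.064 0.0 0.281" --pt "100 -0.452 0.064 0.031 0.281" --pt "100 -0.452 0.064 0.031 0.281" --pt "100 -0.452 0.064 0.031 0.281" --pt "100 -0.452 0.064 0.031 0.281" --pt "100 -0.452 0.064 0.031 0.281" --pt "100 -0.452 0.064 0.031 0.281" --pt "100 -0.452 0.064 0.031 0.281" --pt "100 -0.452 0.064 0.031 0.281" --pt "100 -0.452 0.064 0.031 0.281" --pt "100 -0.452 0.064 0.031 0.281" --pt "100 -0.452 0.064 0.031 0.281" --pt "100 -0.452 0.064 0.031 0.281" --pt "100 -0.452 0.064 0.031 0.281"

```text
t: 3.5
eef_pos: [0.5035, -0.2906, 0.2399]
tcp_rot: [-3.141, -0.0, 0.688]
wrist_force: [-0.3, 0.5, 0.1]
width: 1.0
finger_force: 0.0
```

```bash
python3 -c "
from h import *
s=snap('wrist','w3');print(s['t'],s['eef_pos'],s['tcp_rot'],proj('w3',[.504,-.291,.084]),proj('w3',[.56,-.2446,.09]))
a=cv2.imread('pics/w3.png');cv2.imwrite('pics/w3b.png',cv2.resize(a[0:300,170:470],(600,600),interpolation=cv2.INTER_CUBIC))"
```

```text
3.5 [ 0.50351662 -0.29060773  0.23993722] [-3.14086190e+00 -1.77625205e-04  6.88080753e-01] [312.  223.1] [311.6 125.3]
```

View pics/w3b.png

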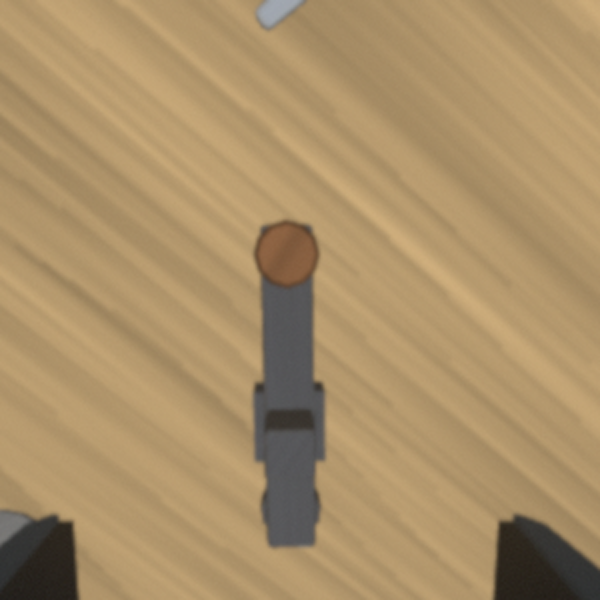

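The knob top is at (313.5,127). The boss top's far edge is at row 215, column 315, with its centre at about (315,228).

```bash
python3 -c "
from h import *
k=at('w3',(313.5,127),.09);e=at('w3',(314.8,215),.084);a=at('w3',(314.5,193),.038);print(k,e,a)
t=at('w3',(315.3,272.5),.038);u=k-t;print(t,np.linalg.norm(u[:2]),np.degrees(np.arctan2(u[1],u[0])))
th=np.arctan2(u[1],u[0]);b=k[:2]-.075*np.array([np.cos(th),np.sin(th)]);print('boss',b, np.linalg.norm((k-e)[:2]))
print(go(b[0],b[1],.056,th))
"
```

```text
[ 0.56   -0.2464  0.09  ] [ 0.5103 -0.2886  0.084 ] [ 0.5178 -0.2823  0.038 ]
[ 0.462  -0.3293  0.038 ] 0.12836046899259915 40.228494850860336
boss [ 0.50273938 -0.29483781] 0.0651991564362608
[-0.0036  0.0029  0.1842 -0.0042]
```

Call:
play_rows --pt "60 -0.0035 0.003 0.04 -0.004" --pt "60 -0.0035 0.003 0.08 -0.004" --pt "60 -0.0035 0.003 0.12 -0.004" --pt "60 -0.0035 0.003 0.15 -0.004" --pt "60 -0.0035 0.003 0.17 -0.004" --pt "60 -0.0035 0.003 0.183 -0.004" --pt "60 -0.0035 0.003 0.183 -0.004" --pt "15 -0.0035 0.003 0.183 -0.004" --pt "10 -0.0035 0.003 0.183 -0.004" --pt "10 -0.0035 0.003 0.183 -0.004" --pt "10 -0.0035 0.003 0.183 -0.004" --pt "10 -0.0035 0.003 0.183 -0.004" --pt "10 -0.0035 0.003 0.183 -0.004" --pt "10 -0.0035 0.003 0.183 -0.004" --pt "10 -0.0035 0.003 0.183 -0.004" --grip_force 30

```text
t: 4.8
eef_pos: [0.5032, -0.2957, 0.0576]
tcp_rot: [3.142, -0.0, 0.7]
wrist_force: [-1.4, 1.9, 5.1]
width: 0.214
finger_force: 30.0
```

```bash
python3 -c "
from h import *
print(go(.531,-.0015,.20,np.radians(86)))
"
```

```text
[ 0.2109 -0.207  -0.1424 -0.2548]
```

Call:
play_rows --pt "10 0 0 -0.02 0" --pt "10 0 0 -0.05 0" --pt "10 0 0 -0.09 0" --pt "10 0.02 -0.02 -0.13 -0.02" --pt "10 0.045 -0.045 -0.142 -0.05" --pt "10 0.07 -0.07 -0.142 -0.08" --pt "10 0.095 -0.095 -0.142 -0.11" --pt "10 0.12 -0.12 -0.142 -0.14" --pt "10 0.145 -0.145 -0.142 -0.17" --pt "10 0.17 -0.17 -0.142 -0.2" --pt "10 0.19 -0.19 -0.142 -0.23" --pt "10 0.205 -0.203 -0.142 -0.25" --pt "10 0.211 -0.207 -0.142 -0.255" --pt "10 0.211 -0.207 -0.142 -0.255" --pt "10 0.211 -0.207 -0.142 -0.255" --pt "10 0.211 -0.207 -0.142 -0.255" --pt "10 0.211 -0.207 -0.142 -0.255"

```text
t: 6.22
eef_pos: [0.5309, -0.0028, 0.1987]
tcp_rot: [-3.141, 0.0, 1.499]
wrist_force: [-0.1, -0.5, -2.7]
width: 0.219
finger_force: 30.0
```

```bash
python3 -c "
from h import *
s=snap('wrist','w4');print(s['t'],s['eef_pos'],s['tcp_rot'],s['wrist_force'],s['width'],s['finger_force'])
snap('top','top2');snap('scene','sc2')
a=cv2.imread('pics/w4.png');
f=lambda i,x,y,w,h,k:cv2.resize(i[y:y+h,x:x+w],None,fx=k,fy=k,interpolation=cv2.INTER_CUBIC)
o=np.zeros((600,800,3),np.uint8)
o[:,:400]=f(a,212,20,200,300,2)
o[:300,400:]=f(cv2.imread('pics/top2.png'),290,190,80,60,5)
o[300:,400:]=f(cv2.imread('pics/sc2.png'),260,200,133,100,3)[:300,:399][:, :400].copy() if 0 else f(cv2.imread('pics/sc2.png'),260,180,100,75,4)
cv2.imwrite('pics/w4b.png',o)"
```

```text
6.2167 [ 0.53086156 -0.00281413  0.19873097] [-3.14122541e+00  4.10153784e-04  1.49946845e+00] [-0.05488621 -0.45649094 -2.72818063] 0.21850683657948763 29.999448359012604
```

View pics/w4b.png

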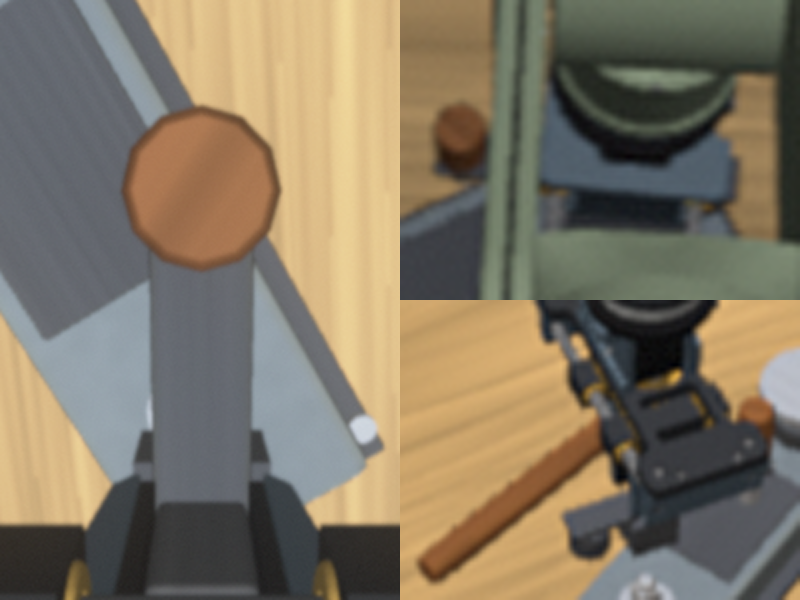

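The crank is held straight in the gripper, with the knob top at w4 (312.5,114). From that I get the boss offset along the arm.

```bash
python3 -c "
from h import *
s=monitor.read_state();k=at('w4',(312.5,114),.1987+.0324);y=s['tcp_rot'][2];u=(k-s['eef_pos'])[:2]
print(k,u@[np.cos(y),np.sin(y)],u@[np.sin(y),-np.cos(y)],s['wrist_force'],s['moment'])
"
```

```text
[0.5372 0.0716 0.2311] 0.0742881391656024 0.0010192439107547474 [-0.02756205  0.07329572 -3.8868127 ] [-0.15899008  0.07475702 -0.02141075]
```

Call:
play_rows --pt "10 0.002 0 0.015 0" --pt "10 0.002 0 0.03 0" --pt "10 0.002 0 0.04 0" --pt "10 0.002 0 0.048 0" --pt "10 0.002 0 0.053 0" --pt "10 0.002 0 0.056 0" --pt "10 0.002 0 0.058 0" --pt "10 0.002 0 0.06 0" --pt "10 0.002 0 0.06 0" --pt "10 0.002 0 0.06 0"

```text
t: 7.2
eef_pos: [0.5314, 0.0005, 0.1393]
tcp_rot: [3.141, -0.0, 1.502]
wrist_force: [0.1, -0.3, -2.9]
width: 0.222
finger_force: 30.0
```

Call:
play_rows --pt "10 -0.001 0 0.001 0" --pt "10 -0.001 0 0.002 0" --pt "10 -0.001 0 0.003 0" --pt "10 -0.001 0 0.003 0" --pt "10 -0.001 0 0.003 0"

```text
t: 7.62
eef_pos: [0.5311, -0.0006, 0.1359]
tcp_rot: [-3.142, -0.0, 1.502]
wrist_force: [0.4, 0.2, -3.3]
width: 0.218
finger_force: 30.0
```

Call:
play_rows --pt "10 0 0 0.001 0" --pt "10 0 0 0.002 0" --pt "10 0 0 0.003 0" --pt "10 0 0 0.003 0" --pt "10 0 0 0.003 0"

```text
t: 8.03
eef_pos: [0.531, -0.0005, 0.1328]
tcp_rot: [-3.141, -0.0, 1.502]
wrist_force: [-0.0, 0.5, -3.2]
width: 0.219
finger_force: 30.0
```

Call:
play_rows --pt "10 0 0 0.002 0" --pt "10 0 0 0.004 0" --pt "10 0 0 0.006 0" --pt "10 0 0 0.008 0" --pt "10 0 0 0.01 0" --pt "10 0 0 0.012 0" --pt "10 0 0 0.012 0" --pt "10 0 0 0.012 0"

```text
t: 8.7
eef_pos: [0.5311, -0.0005, 0.1208]
tcp_rot: [-3.141, -0.0, 1.502]
wrist_force: [0.1, 0.5, -3.6]
width: 0.219
finger_force: 30.0
```

Call:
play_rows --pt "10 0 0 0.001 0" --pt "10 0 0 0.002 0" --pt "10 0 0 0.003 0" --pt "10 0 0 0.004 0" --pt "10 0 0 0.004 0" --pt "10 0 0 0.004 0"

```text
t: 9.2
eef_pos: [0.531, -0.0005, 0.1176]
tcp_rot: [3.141, -0.0, 1.502]
wrist_force: [-2.4, -0.4, 3.1]
width: 0.219
finger_force: 30.0
```

Contact came at exactly the home height (TCP 0.1176). Now I release, rise and go over the knob.

Call:
play_rows --pt "20 0 0 -0.001 0" --pt "60 0 0 -0.001 0" --pt "60 0 0 -0.001 0" --pt "60 0 0 -0.001 0" --pt "60 0 0 -0.001 0" --pt "60 0 0 -0.03 0" --pt "60 0 0 -0.07 0" --pt "60 0 0 -0.11 0" --pt "60 0 0 -0.14 0" --pt "60 0 0 -0.14 0" --pt "60 0 0 -0.14 0"

```text
t: 10.12
eef_pos: [0.5321, -0.0006, 0.2589]
tcp_rot: [3.137, -0.0, 1.502]
wrist_force: [-1.3, -0.5, -1.2]
width: 0.599
finger_force: 0.0
```

```bash
python3 -c "
from h import *
s=snap('wrist','w5');print(s['t'],s['eef_pos'],s['tcp_rot'],s['wrist_force'])
print(proj('w5',[.536,.073,.15]),proj('w5',[.531,-.001,.144]),proj('w5',[.531,-.001,.06]))
a=cv2.imread('pics/w5.png');cv2.imwrite('pics/w5b.png',cv2.resize(a[0:360],(800,450),interpolation=cv2.INTER_CUBIC))"
```

```text
10.1167 [ 0.53213122 -0.00056829  0.25892872] [ 3.13658391e+00 -3.01363650e-04  1.50158584e+00] [-1.28173148 -0.53779469 -1.17136083]
[307.9 122.2] [308.5 236.4] [308.9 211.7]
```

View pics/w5b.png

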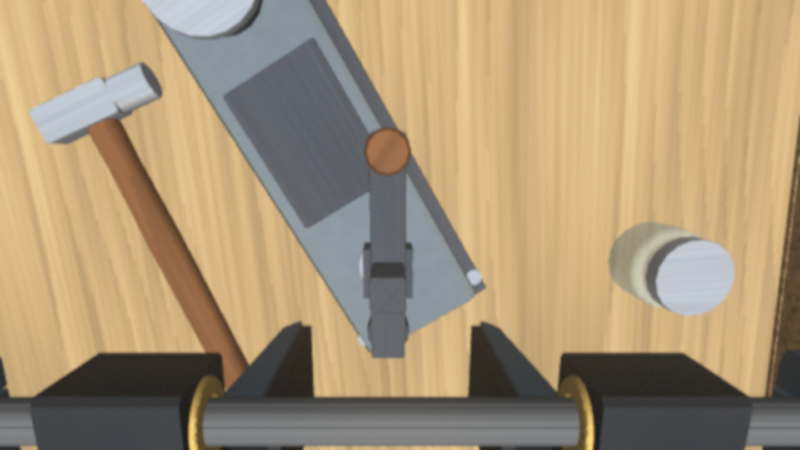

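The crank sits home, with the knob top at w5 (310,120.8).

```bash
python3 -c "
from h import *
k=at('w5',(310,120.8),.15);b=at('w5',(309.6,219),.144);print(k,b)
for c in ([.531,-.0015],[.531,-.0005],):
  u=k[:2]-c;print(np.linalg.norm(u),np.degrees(np.arctan2(u[1],u[0])))
print(go(k[0],k[1],.122))
"
```

```text
[0.5373 0.0737 0.15  ] [0.5326 0.0109 0.144 ]
0.07546343485423918 85.21113732289224
0.07446697254488059 85.14690361300765
[0.0745 0.0011 0.135  0.    ]
```

Good agreement (75 mm). I grasp the knob.

Call:
play_rows --pt "60 0.03 0 0 0" --pt "60 0.06 0.001 0.02 0" --pt "60 0.074 0.001 0.05 0" --pt "60 0.074 0.001 0.085 0" --pt "60 0.074 0.001 0.115 0" --pt "60 0.074 0.001 0.13 0" --pt "60 0.074 0.001 0.135 0" --pt "60 0.074 0.001 0.135 0" --pt "30 0.074 0.001 0.135 0" --pt "15 0.074 0.001 0.135 0" --pt "15 0.074 0.001 0.135 0" --pt "15 0.074 0.001 0.135 0" --pt "15 0.074 0.001 0.135 0" --pt "15 0.074 0.001 0.135 0" --grip_force 25

```text
t: 11.33
eef_pos: [0.5376, 0.0733, 0.1226]
tcp_rot: [3.14, -0.001, 1.501]
wrist_force: [-0.3, 1.1, 0.8]
width: 0.256
finger_force: 25.0
```

```bash
cat >> h.py <<'E'
def circ(a0,step,n,hold=2):
    a=np.radians(a0+step*np.arange(1,n+1));b=np.radians(a0)
    r=[[15,round(.075*(np.cos(t)-np.cos(b)),4),round(.075*(np.sin(t)-np.sin(b)),4),0,0] for t in a]
    print(r+[r[-1]]*hold)
E
python3 -c "
from h import *
circ(1,9,10)"
```

```text
[[15, np.float64(-0.0011), np.float64(0.0117), 0, 0], [15, np.float64(-0.0041), np.float64(0.0231), 0, 0], [15, np.float64(-0.0088), np.float64(0.0339), 0, 0], [15, np.float64(-0.0151), np.float64(0.0438), 0, 0], [15, np.float64(-0.0229), np.float64(0.0526), 0, 0], [15, np.float64(-0.032), np.float64(0.0601), 0, 0], [15, np.float64(-0.0421), np.float64(0.0661), 0, 0], [15, np.float64(-0.0531), np.float64(0.0704), 0, 0], [15, np.float64(-0.0646), np.float64(0.073), 0, 0], [15, np.float64(-0.0763), np.float64(0.0737), 0, 0], [15, np.float64(-0.0763), np.float64(0.0737), 0, 0], [15, np.float64(-0.0763), np.float64(0.0737), 0, 0]]
```

Call:
play_rows --pt "15 -0.001 0.0117 0 0" --pt "15 -0.004 0.023 0 0" --pt "15 -0.009 0.034 0 0" --pt "15 -0.015 0.044 0 0" --pt "15 -0.023 0.0525 0 0" --pt "15 -0.032 0.06 0 0" --pt "15 -0.042 0.066 0 0" --pt "15 -0.053 0.0705 0 0" --pt "15 -0.0645 0.073 0 0" --pt "15 -0.0763 0.0737 0 0" --pt "15 -0.0763 0.0737 0 0" --pt "15 -0.0763 0.0737 0 0"

```text
t: 12.33
eef_pos: [0.6053, -0.0081, 0.1221]
tcp_rot: [-3.141, -0.0, 1.501]
wrist_force: [-1.6, 0.6, 3.2]
width: 0.251
finger_force: 25.0
```

```bash
python3 -c "
from h import *
circ(91,10,18)" | sed 's/np.float64//g'
```

```text
[[15, (-0.013), (-0.0014), 0, 0], [15, (-0.0256), (-0.005), 0, 0], [15, (-0.0373), (-0.0107), 0, 0], [15, (-0.0479), (-0.0184), 0, 0], [15, (-0.057), (-0.0278), 0, 0], [15, (-0.0643), (-0.0386), 0, 0], [15, (-0.0696), (-0.0506), 0, 0], [15, (-0.0728), (-0.0633), 0, 0], [15, (-0.0737), (-0.0763), 0, 0], [15, (-0.0723), (-0.0893), 0, 0], [15, (-0.0687), (-0.1019), 0, 0], [15, (-0.063), (-0.1136), 0, 0], [15, (-0.0553), (-0.1242), 0, 0], [15, (-0.0459), (-0.1333), 0, 0], [15, (-0.0351), (-0.1406), 0, 0], [15, (-0.0231), (-0.1459), 0, 0], [15, (-0.0104), (-0.1491), 0, 0], [15, (0.0026), (-0.15), 0, 0], [15, (0.0026), (-0.15), 0, 0], [15, (0.0026), (-0.15), 0, 0]]
```

Call:
play_rows --pt "15 -0.013 -0.0014 0 0" --pt "15 -0.0256 -0.005 0 0" --pt "15 -0.0373 -0.0107 0 0" --pt "15 -0.048 -0.0184 0 0" --pt "15 -0.057 -0.0278 0 0" --pt "15 -0.0643 -0.0386 0 0" --pt "15 -0.0696 -0.0506 0 0" --pt "15 -0.0728 -0.0633 0 0" --pt "15 -0.0737 -0.0763 0 0" --pt "15 -0.0723 -0.0893 0 0" --pt "15 -0.0687 -0.102 0 0" --pt "15 -0.063 -0.1136 0 0" --pt "15 -0.0553 -0.1242 0 0" --pt "15 -0.046 -0.1333 0 0" --pt "15 -0.035 -0.1406 0 0" --pt "15 -0.023 -0.146 0 0" --pt "15 -0.0104 -0.149 0 0" --pt "15 0.0026 -0.15 0 0" --pt "15 0.0026 -0.15 0 0" --pt "15 0.0026 -0.15 0 0"

```text
t: 14.0
eef_pos: [0.455, 0.0052, 0.1224]
tcp_rot: [-3.14, 0.001, 1.504]
wrist_force: [-6.1, -1.0, 7.7]
width: 0.256
finger_force: 25.0
```

```bash
python3 -c "
from h import *
s=monitor.read_state();u=s['eef_pos'][:2]-[.531,-.0015];print(np.hypot(*u),np.degrees(np.arctan2(u[1],u[0])))
snap('wrist','w6');snap('scene','sc3')
print([proj(f,[.442,.178,.11]) for f in('w6','sc3')],[proj(f,[.4247,.2132,.1245]) for f in('w6','sc3')])
a=cv2.imread('pics/w6.png');b=cv2.imread('pics/sc3.png')
f=lambda i,x,y,w,h,k:cv2.resize(i[y:y+h,x:x+w],None,fx=k,fy=k,interpolation=cv2.INTER_CUBIC)
o=np.zeros((600,800,3),np.uint8)
o[:,:400]=cv2.resize(a[0:300,60:460],(400,300)).repeat(2,0)[:600] if 0 else f(a,150,0,200,300,2)
o[:300,400:]=f(b,335,150,80,60,5)
o[300:,400:]=f(b,250,150,160,120,2.5)
cv2.imwrite('pics/c6.png',o)"
```

```text
0.076277660341687 174.9761433575747
[array([ 235. , -188.2]), array([362.1, 198.3])] [array([ 148.4, -377.9]), array([369.9, 186.7])]
```

View pics/c6.png

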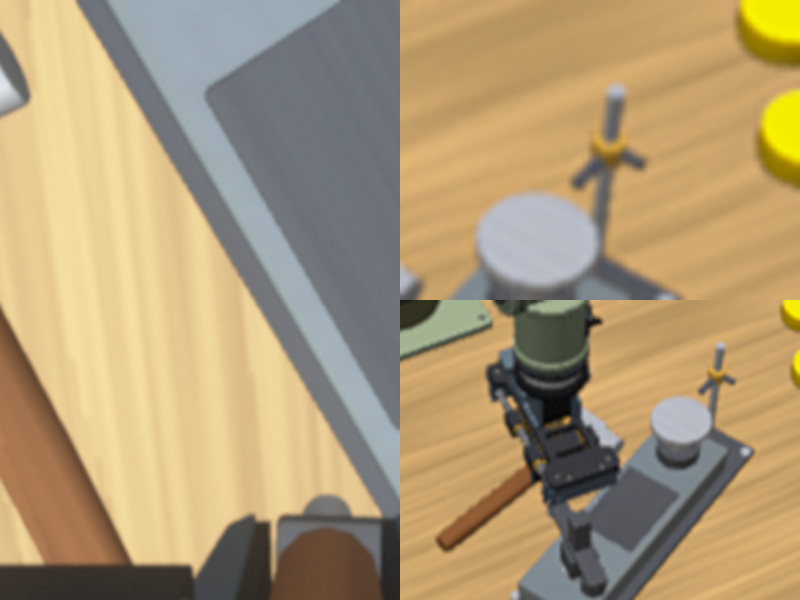

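The scene crop shows the stake raised about halfway, with the pointer still clear above it. I let go of the knob and take a wide-baseline stereo pair with the wrist camera, to measure the remaining height accurately.

```bash
python3 -c "
from h import *
print(go(.60,.15,.26),go(.29,.15,.26))
for z in (.15,.17,.19): print(z,proj('sc1',[.408,.246,z]))
"
```

```text
[ 0.1544  0.1349 -0.1376  0.    ] [ 0.1335 -0.1744 -0.1376  0.    ]
0.15 [377.4 172.8]
0.17 [378.1 167.8]
0.19 [378.8 162.8]
```

Call:
play_rows --pt "30 0 0 0 0" --pt "60 0 0 0 0" --pt "60 0 0 0 0" --pt "60 0 0 0 0" --pt "60 0 0 -0.03 0" --pt "60 0 0 -0.07 0" --pt "60 0 0 -0.11 0" --pt "60 0.02 0.02 -0.138 0" --pt "60 0.05 0.045 -0.138 0" --pt "60 0.08 0.07 -0.138 0" --pt "60 0.11 0.095 -0.138 0" --pt "60 0.135 0.12 -0.138 0" --pt "60 0.154 0.135 -0.138 0" --pt "60 0.154 0.135 -0.138 0" --pt "60 0.154 0.135 -0.138 0" --pt "60 0.154 0.135 -0.138 0"

```text
t: 15.43
eef_pos: [0.6008, 0.1488, 0.2595]
tcp_rot: [-3.14, 0.001, 1.502]
wrist_force: [0.0, 0.5, -0.6]
width: 0.599
finger_force: 0.0
```

```bash
python3 -c "
from h import *
s=snap('wrist','L1');print(s['t'],s['eef_pos'],s['tcp_rot'],s['joint_vel'].max());print(proj('L1',[.442,.178,.11]),proj('L1',[.4247,.2132,.1245]))"
```

```text
15.4333 [0.60082664 0.14882806 0.25947007] [-3.14047604e+00  7.55483035e-04  1.50170863e+00] 0.011573683991689336
[ 95.4 200. ] [ 49.6 154.9]
```

Call:
play_rows --pt "60 0 -0.04 0 0" --pt "60 -0.005 -0.08 0 0" --pt "60 -0.01 -0.12 0 0" --pt "60 -0.01 -0.16 0 0" --pt "60 -0.015 -0.2 0 0" --pt "60 -0.02 -0.24 0 0" --pt "60 -0.02 -0.28 0 0" --pt "60 -0.02 -0.31 0 0" --pt "60 -0.02 -0.31 0 0" --pt "60 -0.02 -0.31 0 0" --pt "60 -0.02 -0.31 0 0" --pt "60 -0.02 -0.31 0 0"

```text
t: 16.48
eef_pos: [0.2916, 0.1506, 0.2602]
tcp_rot: [3.14, -0.0, 1.5]
wrist_force: [-0.6, -1.2, -0.7]
width: 0.6
finger_force: 0.0
```

```bash
python3 -c "
from h import *
s=snap('wrist','L2');print(s['t'],s['eef_pos'],s['tcp_rot'],s['joint_vel'].max());
f=lambda i,x,y,w,h,k:cv2.resize(i[y:y+h,x:x+w],None,fx=k,fy=k,interpolation=cv2.INTER_CUBIC)
o=[]
for n in('L1','L2'):
  p=proj(n,[.442,.178,.11]);q=proj(n,[.4247,.2132,.1245]);print(p,q)
  x,y=int((p[0]+q[0])/2)-66,max(int((p[1]+q[1])/2)-100,0);print(x,y);o.append(f(cv2.imread(f'pics/{n}.png'),x,y,133,200,3)[:,:399])
cv2.imwrite('pics/st.png',np.hstack(o))"
```

```text
16.4833 [0.29160564 0.1505596  0.26021274] [ 3.14044228e+00 -4.19770877e-04  1.50048642e+00] 0.016413485974984227
[ 95.4 200. ] [ 49.6 154.9]
6 77
[512.9 173.3] [500.  125.4]
440 49
```

View pics/st.png

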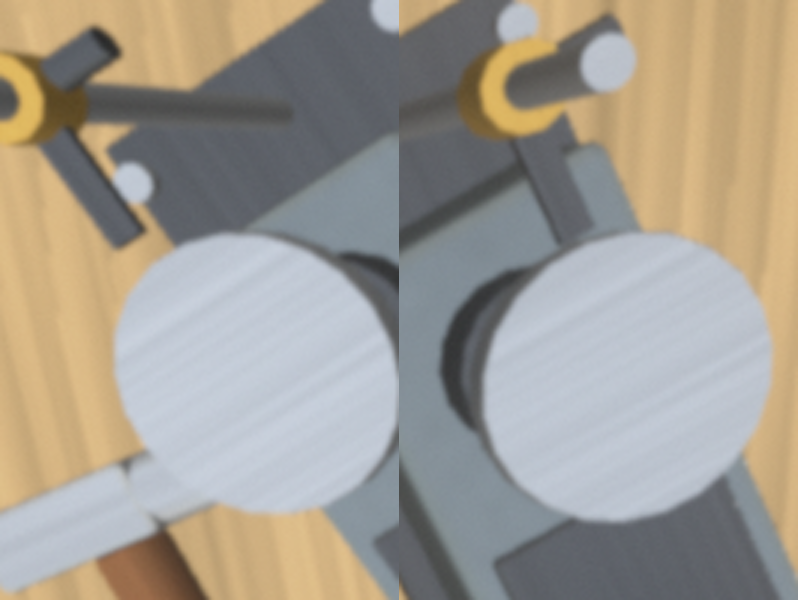

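Stereo pair: pointer tip at L1 (49.7,156.7) and L2 (500.0,126.7); stake disc centre at about L1 (91.7,201.3) and L2 (516.2,174.5). I refine the disc by segmentation and triangulate.

```bash
cat >> h.py <<'E'
def disc(n,guess,R=49):
    im=cv2.GaussianBlur(cv2.imread(f'pics/{n}.png'),(3,3),0).astype(float);pts=[]
    for a in np.radians(np.arange(0,360,3)):
        r=np.arange(R-9,R+9,.25);X=guess[0]+r*np.cos(a);Y=guess[1]+r*np.sin(a)
        if X.min()<1 or X.max()>638: continue
        p=cv2.remap(im.astype(np.float32),X[None].astype(np.float32),Y[None].astype(np.float32),1)[0]
        g=np.linalg.norm(p[6:]-p[:-6],axis=1);i=g.argmax()
        if g[i]>25: pts.append((X[i+3],Y[i+3]))
    pts=np.array(pts,np.float32)
    for _ in range(4):
        e=cv2.fitEllipse(pts);d=pts-e[0];c,s=np.cos(np.radians(e[2])),np.sin(np.radians(e[2]))
        q=np.hypot((d@[c,s])/e[1][0]*2,(d@[-s,c])/e[1][1]*2)-1
        pts=pts[abs(q)<max(2.*np.median(abs(q)),.01)]
    return np.array(e[0]),e[1],len(pts)
E
python3 -c "
from h import *
t=tri(('L1',(49.7,156.7)),('L2',(500,126.7)));print('tip',t,proj('L1',t),proj('L2',t))
m=tri(('L1',(91.7,201.3)),('L2',(516.2,174.5)));print('stake manual',m,proj('L1',m),proj('L2',m))
a=disc('L1',(91.7,201.3));b=disc('L2',(516.2,174.5));print(a,b)
f=tri(('L1',a[0]),('L2',b[0]));print('fit',f,proj('L1',f),proj('L2',f))
w=disc('w2',(314.4,198),43);print(w,at('w2',w[0],.0935))
print('tip all',tri(('L1',(49.7,156.7)),('L2',(500,126.7)),('w2',(288.8,156))))
c=np.array([.531,-.0015]);print(np.linalg.norm(t[:2]-f[:2]))
"
```

```text
tip [0.4247 0.2122 0.1247] [ 49.7 156.4] [500.  126.9]
stake manual [0.4419 0.1778 0.1152] [ 91.7 201.5] [516.1 174.4]
(array([ 90.96888733, 201.25341797]), (87.99762725830078, 100.45912170410156), 75) (array([515.76739502, 174.10939026]), (90.27970886230469, 101.97319793701172), 117)
fit [0.4415 0.178  0.1154] [ 91.  201.3] [515.7 174.2]
(array([313.72872925, 197.71505737]), (86.25650787353516, 86.9381103515625), 74) [0.4415 0.1765 0.0935]
tip all [0.4242 0.2121 0.1248]
0.038103543142337826
```

Tip is at 124.7 mm and the stake at 115.3 mm, so about 9.4 mm or 170° remain. I regrasp the knob, wind most of it, then re-measure.

```bash
python3 -c "
from h import *
print(go(.4557,.005,.122)); circ(271,10,13)" | sed 's/np.float64//g'
```

```text
[-0.1337  0.1739  0.138   0.    ]
[[15, (0.013), (0.0014), 0, 0], [15, (0.0256), (0.005), 0, 0], [15, (0.0373), (0.0107), 0, 0], [15, (0.0479), (0.0184), 0, 0], [15, (0.057), (0.0278), 0, 0], [15, (0.0643), (0.0386), 0, 0], [15, (0.0696), (0.0506), 0, 0], [15, (0.0728), (0.0633), 0, 0], [15, (0.0737), (0.0763), 0, 0], [15, (0.0723), (0.0893), 0, 0], [15, (0.0687), (0.1019), 0, 0], [15, (0.063), (0.1136), 0, 0], [15, (0.0553), (0.1242), 0, 0], [15, (0.0553), (0.1242), 0, 0], [15, (0.0553), (0.1242), 0, 0]]
```

Call:
play_rows --pt "60 -0.03 0.03 0 0" --pt "60 -0.055 0.06 0 0" --pt "60 -0.08 0.09 0.02 0" --pt "60 -0.105 0.12 0.03 0" --pt "60 -0.12 0.15 0.04 0" --pt "60 -0.13 0.17 0.04 0" --pt "60 -0.134 0.174 0.04 0" --pt "60 -0.134 0.174 0.06 0" --pt "60 -0.134 0.174 0.09 0" --pt "60 -0.134 0.174 0.12 0" --pt "60 -0.134 0.174 0.138 0" --pt "60 -0.134 0.174 0.138 0" --pt "30 -0.134 0.174 0.138 0" --pt "15 -0.134 0.174 0.138 0" --pt "15 -0.134 0.174 0.138 0" --pt "15 -0.134 0.174 0.138 0" --pt "15 -0.134 0.174 0.138 0"

```text
t: 17.95
eef_pos: [0.4553, 0.0051, 0.123]
tcp_rot: [3.14, -0.0, 1.502]
wrist_force: [-6.6, 1.1, 5.6]
width: 0.266
finger_force: 3.3
```

Call:
play_rows --pt "15 0.013 0.0014 0 0" --pt "15 0.0256 0.005 0 0" --pt "15 0.0373 0.0107 0 0" --pt "15 0.048 0.0184 0 0" --pt "15 0.057 0.0278 0 0" --pt "15 0.0643 0.0386 0 0" --pt "15 0.0696 0.0506 0 0" --pt "15 0.0728 0.0633 0 0" --pt "15 0.0737 0.0763 0 0" --pt "15 0.0723 0.0893 0 0" --pt "15 0.0687 0.102 0 0" --pt "15 0.063 0.1136 0 0" --pt "15 0.0553 0.1242 0 0" --pt "15 0.0553 0.1242 0 0" --pt "15 0.0553 0.1242 0 0"

```text
t: 19.2
eef_pos: [0.5833, 0.0517, 0.1228]
tcp_rot: [3.14, -0.001, 1.501]
wrist_force: [-0.3, 0.5, 3.8]
width: 0.258
finger_force: 25.0
```

```bash
python3 -c "
from h import *
s=monitor.read_state();u=s['eef_pos'][:2]-[.531,-.0015];print(s['eef_pos'],np.hypot(*u),np.degrees(np.arctan2(u[1],u[0])))
print(go(.60,.15,.26))"
```

```text
[0.5833075  0.05169062 0.12276265] 0.07460105164094902 45.47961152327486
[ 0.0992  0.0098 -0.1372  0.    ]
```

Call:
play_rows --pt "30 0 0 0 0" --pt "60 0 0 0 0" --pt "60 0 0 0 0" --pt "60 0 0 0 0" --pt "60 0 0 -0.03 0" --pt "60 0 0 -0.07 0" --pt "60 0 0 -0.11 0" --pt "60 0.03 0.01 -0.137 0" --pt "60 0.065 0.01 -0.137 0" --pt "60 0.099 0.01 -0.137 0" --pt "60 0.099 0.01 -0.137 0" --pt "60 0.099 0.01 -0.137 0" --pt "60 0.099 0.01 -0.137 0" --pt "60 0.099 0.01 -0.137 0"

```text
t: 20.37
eef_pos: [0.5993, 0.1487, 0.2586]
tcp_rot: [-3.141, 0.001, 1.501]
wrist_force: [0.3, -0.3, 0.6]
width: 0.601
finger_force: 0.0
```

```bash
python3 -c "
from h import *
s=snap('wrist','M1');print(s['eef_pos'],s['joint_vel'].max())"
```

```text
[0.59927687 0.14871129 0.25862107] 0.004113984065109278
```

Call:
play_rows --pt "60 0 -0.04 0 0" --pt "60 -0.005 -0.08 0 0" --pt "60 -0.01 -0.12 0 0" --pt "60 -0.01 -0.16 0 0" --pt "60 -0.015 -0.2 0 0" --pt "60 -0.02 -0.24 0 0" --pt "60 -0.02 -0.28 0 0" --pt "60 -0.02 -0.31 0 0" --pt "60 -0.02 -0.31 0 0" --pt "60 -0.02 -0.31 0 0" --pt "60 -0.02 -0.31 0 0" --pt "60 -0.02 -0.31 0 0"

```text
t: 21.42
eef_pos: [0.2901, 0.1511, 0.2591]
tcp_rot: [3.141, -0.0, 1.5]
wrist_force: [0.0, 0.0, -0.1]
width: 0.603
finger_force: 0.0
```

```bash
python3 -c "
from h import *
s=snap('wrist','M2');print(s['eef_pos'],s['joint_vel'].max())
# tip: match template around tip, lifted from L images
T={}
for n,tp in(('1',(49.7,156.7)),('2',(500,126.7))):
  L=cv2.imread(f'pics/L{n}.png');M=cv2.imread(f'pics/M{n}.png');x,y=int(tp[0]),int(tp[1])
  t=L[y-26:y+2,x-28:x+8];q=proj('M'+n,[.4247,.2122,.1247]);X,Y=int(q[0]),int(q[1])
  x0,y0=max(X-28-12,0),Y-26-12;w=M[y0:y0+52,x0:x0+60]
  r=cv2.matchTemplate(w,t,cv2.TM_CCOEFF_NORMED);_,v,_,l=cv2.minMaxLoc(r)
  sub=lambda a,b,c:(a-c)/(2*(a-2*b+c))
  dx=sub(r[l[1],l[0]-1],r[l[1],l[0]],r[l[1],l[0]+1]);dy=sub(r[l[1]-1,l[0]],r[l[1],l[0]],r[l[1]+1,l[0]])
  T[n]=(x0+l[0]+dx-(x-28)+tp[0],y0+l[1]+dy-(y-26)+tp[1]);print(n,v,T[n],q)
print('tip',tri(('M1',T['1']),('M2',T['2'])))
g=[proj('M'+n,[.4415,.178,.1226]) for n in'12'];d=[disc('M'+n,g[i],52) for i,n in enumerate('12')];print(g,d)
f=tri(('M1',d[0][0]),('M2',d[1][0]));print('stake',f,proj('M1',f),proj('M2',f))
"
```

```text
[0.29011608 0.15107211 0.25908696] 0.011341118484027723
1 0.9968287944793701 (np.float32(50.83692), np.float32(156.54427)) [ 51.  156.4]
2 0.9941247701644897 (np.float32(502.7896), np.float32(126.964485)) [503.1 127.5]
tip [0.4245 0.2123 0.1246]
[array([ 87.1, 203.2]), array([523.6, 176. ])] [(array([ 87.24559021, 203.05780029]), (89.87993621826172, 103.26561737060547), 87), (array([523.61468506, 175.95506287]), (92.45813751220703, 105.0731201171875), 118)]
stake [0.4416 0.1781 0.1225] [ 87.3 203. ] [523.7 175.9]
```

```bash
python3 -c "
from h import *
a=np.linspace(0,2*np.pi,90)
for z in (.1215,.1225,.1235):
  for n in ('M1','M2'):
    P=np.array([proj(n,[.4416+.035*np.cos(t),.1781+.035*np.sin(t),z]) for t in a],np.float32);e=cv2.fitEllipse(P);print(z,n,np.round(e[0],2),np.round(e[1],1),proj(n,[.4416,.1781,z]))
print(go(.5833,.0515,.122)); circ(41,7.4,5)" | sed 's/np.float64//g'
```

```text
0.1215 M1 [ 87.83 201.33] [ 90.9 104.5] [ 88.  202.8]
0.1215 M2 [523.15 174.18] [ 93.5 106.4] [523.  175.7]
0.1225 M1 [ 87.1  201.56] [ 91.1 104.8] [ 87.3 203. ]
0.1225 M2 [523.86 174.33] [ 93.8 106.7] [523.7 175.9]
0.1235 M1 [ 86.35 201.81] [ 91.4 105.2] [ 86.6 203.3]
0.1235 M2 [524.56 174.49] [ 94.1 107.1] [524.4 176. ]
[-0.0787  0.2995  0.1369  0.    ]
[[15, (-0.0068), (0.0069), 0, 0], [15, (-0.0144), (0.0128), 0, 0], [15, (-0.0228), (0.0177), 0, 0], [15, (-0.0317), (0.0215), 0, 0], [15, (-0.041), (0.0242), 0, 0], [15, (-0.041), (0.0242), 0, 0], [15, (-0.041), (0.0242), 0, 0]]
```

```bash
python3 -c "
from h import *
circ(41,8,5)" | sed 's/np.float64//g'
```

```text
[[15, (-0.0074), (0.0074), 0, 0], [15, (-0.0158), (0.0137), 0, 0], [15, (-0.0249), (0.0188), 0, 0], [15, (-0.0347), (0.0225), 0, 0], [15, (-0.0449), (0.0249), 0, 0], [15, (-0.0449), (0.0249), 0, 0], [15, (-0.0449), (0.0249), 0, 0]]
```

Call:
play_rows --pt "60 -0.01 0.04 0 0" --pt "60 -0.02 0.08 0 0" --pt "60 -0.03 0.12 0 0" --pt "60 -0.04 0.16 0 0" --pt "60 -0.055 0.2 0.01 0" --pt "60 -0.065 0.24 0.02 0" --pt "60 -0.075 0.275 0.03 0" --pt "60 -0.079 0.2995 0.04 0" --pt "60 -0.079 0.2995 0.05 0" --pt "60 -0.079 0.2995 0.08 0" --pt "60 -0.079 0.2995 0.11 0" --pt "60 -0.079 0.2995 0.13 0" --pt "60 -0.079 0.2995 0.137 0" --pt "60 -0.079 0.2995 0.137 0" --pt "30 -0.079 0.2995 0.137 0" --pt "15 -0.079 0.2995 0.137 0" --pt "15 -0.079 0.2995 0.137 0" --pt "15 -0.079 0.2995 0.137 0" --pt "15 -0.079 0.2995 0.137 0" --pt "15 -0.079 0.2995 0.137 0"

```text
t: 23.13
eef_pos: [0.5826, 0.0519, 0.1229]
tcp_rot: [3.14, -0.001, 1.502]
wrist_force: [0.3, 0.8, 2.3]
width: 0.258
finger_force: 25.0
```

Call:
play_rows --pt "15 -0.0074 0.0074 0 0" --pt "15 -0.0158 0.0137 0 0" --pt "15 -0.0249 0.0188 0 0" --pt "15 -0.0347 0.0225 0 0" --pt "15 -0.0449 0.0249 0 0" --pt "15 -0.0449 0.0249 0 0" --pt "15 -0.0449 0.0249 0 0"

```text
t: 23.72
eef_pos: [0.6049, 0.0052, 0.1228]
tcp_rot: [3.139, -0.001, 1.501]
wrist_force: [0.9, 1.1, 5.1]
width: 0.256
finger_force: 25.0
```

```bash
python3 -c "
from h import *
s=monitor.read_state();u=s['eef_pos'][:2]-[.531,-.0015];print(s['eef_pos'],np.hypot(*u),np.degrees(np.arctan2(u[1],u[0])))
print(go(.60,.15,.26))"
```

```text
[0.60487495 0.0051644  0.12284322] 0.07417494076890453 5.154809399034602
[ 0.1441 -0.015  -0.1372  0.    ]
```

Wound 40°. I release and re-check by stereo.

Call:
play_rows --pt "30 0 0 0 0" --pt "60 0 0 0 0" --pt "60 0 0 0 0" --pt "60 0 0 0 0" --pt "60 0 0 -0.03 0" --pt "60 0 0 -0.07 0" --pt "60 0 0 -0.11 0" --pt "60 0.03 0 -0.137 0" --pt "60 0.065 -0.01 -0.137 0" --pt "60 0.1 -0.01 -0.137 0" --pt "60 0.144 -0.015 -0.137 0" --pt "60 0.144 -0.015 -0.137 0" --pt "60 0.144 -0.015 -0.137 0" --pt "60 0.144 -0.015 -0.137 0" --pt "60 0.144 -0.015 -0.137 0"

```text
t: 24.97
eef_pos: [0.5989, 0.1486, 0.2587]
tcp_rot: [-3.141, 0.001, 1.501]
wrist_force: [-0.3, -1.0, 0.7]
width: 0.597
finger_force: 0.0
```

```bash
python3 -c "
from h import *
s=snap('wrist','N1');print(s['eef_pos'],s['joint_vel'].max())"
```

```text
[0.59890286 0.14863788 0.25870113] 0.003289296642620555
```

Call:
play_rows --pt "60 0 -0.04 0 0" --pt "60 -0.005 -0.08 0 0" --pt "60 -0.01 -0.12 0 0" --pt "60 -0.01 -0.16 0 0" --pt "60 -0.015 -0.2 0 0" --pt "60 -0.02 -0.24 0 0" --pt "60 -0.02 -0.28 0 0" --pt "60 -0.02 -0.31 0 0" --pt "60 -0.02 -0.31 0 0" --pt "60 -0.02 -0.31 0 0" --pt "60 -0.02 -0.31 0 0" --pt "60 -0.02 -0.31 0 0"

```text
t: 26.02
eef_pos: [0.2896, 0.1511, 0.2591]
tcp_rot: [3.141, -0.0, 1.5]
wrist_force: [-0.1, -0.8, -0.4]
width: 0.6
finger_force: 0.0
```

```bash
python3 -c "
from h import *
s=snap('wrist','N2');print(s['eef_pos'],s['joint_vel'].max())
g=[proj('N'+n,[.4415,.178,.1246]) for n in'12'];d=[disc('N'+n,g[i],52) for i,n in enumerate('12')];print(g,d)
f=tri(('N1',d[0][0]),('N2',d[1][0]));print('stake',f,proj('N1',f),proj('N2',f))
T={}
for n,tp in(('1',(49.7,156.7)),('2',(500,126.7))):
  L=cv2.imread(f'pics/L{n}.png');M=cv2.imread(f'pics/N{n}.png');x,y=int(tp[0]),int(tp[1])
  t=L[y-26:y+2,x-28:x+8];q=proj('N'+n,[.4247,.2122,.1247]);X,Y=int(q[0]),int(q[1])
  x0,y0=max(X-40,0),Y-38;r=cv2.matchTemplate(M[y0:y0+52,x0:x0+60],t,cv2.TM_CCOEFF_NORMED);_,v,_,l=cv2.minMaxLoc(r)
  print(n,v,x0+l[0]-(x-28)+tp[0],y0+l[1]-(y-26)+tp[1],q)
"
```

```text
[0.28958136 0.1511349  0.25913502] 0.013031289319863582
[array([ 86.1, 203.6]), array([525.7, 176.3])] [(array([ 86.16111755, 203.38769531]), (90.35884094238281, 104.0097427368164), 86), (array([525.87432861, 176.28788757]), (93.23017883300781, 105.89332580566406), 119)]
stake [0.4416 0.1781 0.1247] [ 86.1 203.5] [525.9 176.2]
1 0.9915590882301331 51.7 156.7 [ 51.5 156.3]
2 0.9887378811836243 503 126.7 [503.8 127.5]
```

The stake is at 124.5 mm and the tip at 124.6 mm. They are level, the pointer hasn't moved, and the gripper is clear, so I hand the job in.

```bash
python3 -c "
from h import *
print(env.close_job())"
```

```text
the job is handed in; nothing more can be done
None
```

The job is handed in: the crank is fully home on the drive, and by wrist-camera stereo the stake top (124.5 mm) is level with the pointer tip (124.6 mm), to about half a millimetre; the pointer has not moved, the gripper is clear of the lift, and the clock read about 26 s of the 72 s.

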